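# Scrub the rinse beaker, then hold the autosampler cover open at 50 degrees

## Task

Before I load the autosampler, with its cover still shut, take the blue-handled bottle brush and scrub the open rinse beaker where it stands, three full strokes down to the bottom and up again, then hang the brush back in its stand. Then lift the autosampler's tinted cover by its bright front bar to 50 degrees and keep holding it there while I load the vials: it has no stay and falls shut, so finish while holding it by the bar. Leave the beaker in its tray, and do not knock over or shift the capped bottle, the vial or the jug.

Things in the scene. Friction and masses are not known exactly. Their poses are not given: they have to be found in the camera images.
- sampler: Cream autosampler fixed on the bench. Its origin is the centre of its round base at bench level; x runs along the hinge, its front faces its own -y, z is up. Base drum 352 mm across and 98 mm high; over its front half lies the tinted clear cover, 102 to 172 mm above the bench; behind the hinge, from y = +14 mm on, stands a tower 230 mm wide (335 mm with its wings) and 390 mm high.
- hinge_mid (a point): Middle of the cover's hinge line, at x = 0, y = 0, 168 mm above the sampler's origin. The hinge line runs along the sampler's x. Axes as sampler; it does not turn with the cover.
- cover_angle (a joint): Opening angle of the cover in rad: 0 shut (as it starts), 0.873 is 50 degrees, stop at 1.45. Half-round cover of 170 mm radius, about 0.45 kg, on a free hinge: its front rises as the value grows, and it falls shut if let go.
- cover: The tinted half-round cover with its bar, turning on the hinge. Origin at the middle of the hinge line; shut, its axes are those of sampler.
- bar_mid (a point): Middle of the bright steel-grey round grab bar on the cover's front. The bar lies along the hinge direction (the point's x), 14 mm thick, 110 mm long between two posts at x = -55 and +55 mm that run back to the cover. With the cover shut it is 220 mm in front of the hinge line (-y) and 33 mm below it, that is 135 mm above the bench, with 43 mm free between the bar and the cover's front wall. Its axes turn with the cover.
- brush: Loose bottle brush, 215 mm long, 80 g, upright. Origin at the tip of the bristle head, z up along the brush. Head 44 mm across (firm core 38 mm) from 0 to 80 mm, thin steel stem, round blue drip guard 68 mm across from 115 to 119 mm, round blue handle 18 mm thick from 119 to 215 mm.
- brush_tip (a point): The lower end of the bristle head (the brush's origin).
- brush_grip (a point): Point on the brush's axis inside the handle, 172 mm above the tip: where to grip it.
- stand: Brush stand fixed on the bench: round grey foot 100 mm across and 12 mm high with a pale upright tube, 57 mm outside and 51 mm inside. Origin at the centre of its underside. The brush hangs in it head down, its guard lying on the tube's rim, its tip then 20 mm above the bench.
- stand_rim (a point): Centre of the stand tube's open top, 135 mm above the bench.
- tray: Blue bottle tray fixed on the bench, 142 x 74 x 45 mm, floor and walls 4 mm thick, one wall across the middle making two compartments of about 65 x 66 mm, centred at x = -34.5 mm (beaker) and x = +34.5 mm (capped bottle). Origin at the centre of its underside.
- beaker: Loose open rinse beaker of milky plastic standing in the tray with about 3 mm play: 59 mm across, 115 mm high, wall 3 mm, bottom 4 mm thick, about 53 mm clear inside, 120 g. Origin at the centre of its underside (4 mm above the bench).
- beaker_floor (a point): Centre of the beaker's inner floor, 4 mm above the beaker's origin.
- beaker_mouth (a point): Centre of the beaker's open mouth, 115 mm above the beaker's origin.
- reagent: Capped amber reagent bottle in the tray's other compartment, 56 mm across, 120 mm high; to be left alone. Origin at the centre of its underside.
- jug: Square milky jug with a white cap on the bench, 85 x 85 x 184 mm; to be left alone. Origin at the centre of its underside.
- vial: Small capped sample vial standing on the bench, 27 mm across, 70 mm high; to be left alone. Origin at the centre of its underside.
There are look-alikes about, which are no part of the job. There is more than one size of the brush; the one meant has the size given above. What is shaped like the stand but black is not meant.

How it is judged:
By the outcome, as a careful person would: the job done as asked, in the order asked, and still so for the second after the job is handed in, while the arm keeps its last pose, push and grip.
It also fails if it takes over 67 s, if anything falls off the work surface, if the arm or the gripper's body presses on something with over 40 N, if the wrist force passes 120 N, or if a joint passes its speed limit or range.

## Robot

A 6-joint arm with a two-finger parallel gripper is mounted at the origin on the work surface. World frame = base frame: x ahead of the robot, y to its left, z up, the work surface at z = 0. Lengths are in m, angles in rad, forces in N, time in s.
With the tool pointing down it reaches from about 0.35 to 0.975 m from the base axis. Payload 4.9 kg.
Tool frame: the origin (TCP) lies at the very end of the fingers, on their centre line; the grasp point (between the pads) lies ctrl.grip_point_offset behind it (ctrl.grip_point_offset is the distance from the TCP to the grasp point, in m); z points along the fingers, y is the direction in which the jaws open and shut (so a half turn about z gives the same grasp; the last joint's range is limited). The gripper opens to 85 mm and grips with 20 to 120 N. Pads are 22 mm wide; open, the fingers measure 114 mm over their backs; the gripper's body (76 mm by 85 mm) begins 54 mm behind the grasp point. The pads swing forward as they close: fully open they stand 13 mm farther back than shut.
Start: joints at [1.114, 0.053, 1.613, -0, 1.476, -0.119], TCP at [0.207, 0.59, 0.231] pointing down, gripper open.
Joint ranges: [-3.01, 3.01], [-1.01, 2.22], [0.06, 2.58], [-1.02, 4.17], [0.09, 2.62], [-3.14, 3.14]. Speed limits (rad/s): [2.57, 2.57, 3.14, 3.14, 3.14, 3.14].

## Interface

Orientations are given as a rotation vector (axis times angle).
In Python, from station import ctrl gives the robot as it stands. The module is installed in compiled form; this text tells all that it offers.
- The arm moves only by the shell command python3 -m creep 'ROWS' [FORCE]. ROWS is JSON, a list of rows, each a list of 5 numbers: the closure in counts, from 0 (fully open) to 255 (shut), then the shift along the tool's x, y, z in mm, then the turn about the tool's z in rad. A call has 1 to 12 rows; each row is the pose to reach, as a shift and turn from the pose commanded when the call began, along the tool's axes at that moment; what a row does not reach only later rows make up. A row lasts 1/12 s, in which the tool goes at most 41.7 mm and 7.16 degrees, less where a joint would pass 70% of its speed; a pose out of reach is approached as far as the arm can. A call with a gripper value outside its range is refused whole. The fingers move at their own pace and stop on an object; FORCE is the grip in N (left out, the last holds). Time passes only in rows, so rows that repeat a pose let the fingers close. It gives the time, the measured TCP pose, the force and the opening at its end, in the units of the state.
- ctrl.get_obs(): the state, without advancing time (a new reading comes with each control period).
- ctrl.get_image(name): name is "scene" or "side" or "wrist"; returns the picture (384x512x3 uint8, red, green, blue); there is no depth.
- ctrl.calibration(name): a dict with "fx", "fy", "cx", "cy" (pixels), "R" (3x3) and "t" (3): a world point X has camera coordinates R X + t. Camera axes: x right, y down, z forward; pixel columns grow to the right and rows downward; lengths in m; the calibration is good to about 2 mm. The wrist camera is an equidistant fisheye: a pixel r from the principal point sees the ray r / f radians off the axis. A picture is of the moment at which its call begins: read the wrist's pose just before it. calibration takes no time and is no camera call; for the wrist camera it gives the pose at the moment of the call.
- ctrl.finish_job(): hands the job in, once; it reports no verdict.
Trained networks look in the newest picture that a camera, given by its name, has taken for a name from the list of things; names that differ only in an ending like _2 or _b are one class to them, and where a whole thing is asked for, a point or a joint stands for the part that bears it (a point fixed in the world has none). Each returns a list of dicts, best first, with "conf" (0 to 1); they miss things now and then, are a little off and sometimes report something else, mostly with a low value. They report only what shows in the picture. A call takes as long as a camera call. They do not tell look-alikes from the thing itself.
- ctrl.boxes_of(camera, label): "rect" ([left, top, width, height] in pixels, round what is visible of it).
- ctrl.outline_of(camera, label): "mask" (384x512 bool, what is visible of it) and "rect" ([left, top, width, height] in pixels, round what is visible of it).
The state is a dict: "t": time; "q": joint angles; "dq": joint speeds; "effort": joint torques, N m; "tool_pos": TCP position; "tool_rot": TCP orientation; "contact_force": force on the tool from outside, world axes, zero at the start; "wrist_torque": the same for the moment, N m; "opening": finger opening in m.
Only numpy, scipy, OpenCV 4.12 (cv2) and the standard library are available. Lean on these libraries where they do the work, as an engineer would, in place of code of your own. Each camera call takes 0.05 s, during which the arm holds its last target. There are 200 camera calls.

## Working session

There is one attempt and no reset: what is moved stays moved. The work goes in short steps, Python scripts to look and compute and a shell command to move; the robot and the scene stay as the last step left them, time stands still between calls to the robot, and variables do not carry over. Pictures are saved under pics/ and viewed, about 8 in all and at most 12, crops included, and the job is handed in when it is done.

```bash
mkdir -p pics
python3 - <<'E'
from station import ctrl
import cv2, numpy as np
o=ctrl.get_obs();print(o['t'],o['tool_pos'],o['tool_rot'],o['opening'],ctrl.grip_point_offset)
ims=[]
for n in("scene","side"):
    im=ctrl.get_image(n);cv2.imwrite(f'pics/{n}0.png',cv2.cvtColor(im,cv2.COLOR_RGB2BGR))
    c=ctrl.calibration(n);print(n,c['fx'],c['fy'],c['cx'],c['cy'],np.round(c['R'],3).tolist(),np.round(c['t'],3))
    for l in('sampler','cover','bar_mid','brush','stand','tray','beaker','reagent','jug','vial'):
        print(l,[(round(float(b['conf']),2),[int(v) for v in b['rect']]) for b in ctrl.boxes_of(n,l)][:3])
E
```

```text
0.0 [0.20685307 0.58912291 0.2300717 ] [-5.28016985e-01 -3.09632657e+00  3.08432765e-03] 0.08526806663997105 0.0187
scene 481.14472711060273 481.14472711060273 254.07377602322913 194.21252019304407 [[0.603, 0.797, 0.016], [0.477, -0.344, -0.809], [-0.639, 0.496, -0.588]] [-0.297 -0.2    1.749]
sampler [(0.73, [269, 34, 164, 175])]
cover [(0.85, [268, 112, 119, 68])]
bar_mid [(0.7, [269, 113, 113, 71])]
brush [(0.69, [260, 191, 20, 45]), (0.61, [231, 181, 28, 42]), (0.57, [187, 194, 38, 103])]
stand [(0.87, [210, 180, 27, 55]), (0.58, [223, 221, 41, 49])]
tray [(0.98, [116, 224, 56, 34]), (0.3, [118, 195, 26, 42]), (0.21, [270, 35, 165, 175])]
beaker [(0.59, [116, 198, 27, 38])]
reagent [(0.69, [141, 210, 21, 37])]
jug [(0.86, [107, 241, 57, 88])]
vial [(0.72, [332, 235, 11, 22]), (0.35, [119, 200, 25, 37])]
side 385.34743353860875 385.34743353860875 250.74135493522812 194.36974205815892 [[0.851, -0.526, -0.014], [-0.312, -0.483, -0.818], [0.423, 0.7, -0.575]] [-0.555  0.262  0.912]
sampler [(0.69, [81, 50, 142, 161])]
cover [(0.58, [110, 125, 108, 59]), (0.47, [261, 169, 26, 42])]
bar_mid [(0.81, [111, 122, 108, 62])]
brush [(0.73, [267, 168, 23, 43]), (0.7, [307, 174, 41, 101])]
stand [(0.74, [261, 210, 29, 45]), (0.68, [206, 207, 38, 61])]
tray [(0.81, [218, 292, 64, 62]), (0.65, [221, 282, 33, 56])]
beaker [(0.81, [223, 285, 31, 53]), (0.54, [264, 170, 23, 41])]
reagent [(0.95, [249, 271, 24, 46])]
jug [(0.8, [335, 248, 55, 85]), (0.4, [257, 212, 35, 40])]
vial [(0.43, [112, 123, 106, 60]), (0.17, [79, 49, 142, 163])]
```

View pics/scene0.png

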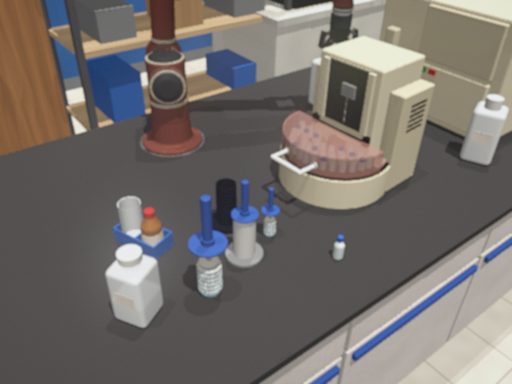

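View pics/side0.png

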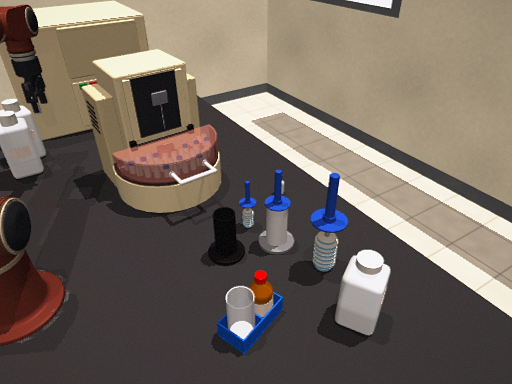

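The target brush hangs in the pale stand: its guard is at about (245,214) in scene and (277,202) in side. The beaker mouth is at (130,204) and (240,294), and the bar is near (295,162) and (193,173). I'll look closer to refine these.

Run:
```python
import cv2,numpy as np
s=cv2.imread('pics/scene0.png');d=cv2.imread('pics/side0.png')
def crop(i,x,y,w=100,h=75):
    c=cv2.resize(i[y:y+h,x:x+w],None,fx=4,fy=4,interpolation=cv2.INTER_CUBIC)
    for k in range(0,w,10): cv2.line(c,(4*k,0),(4*k,5 if k%50 else 12),(0,255,0),1)
    for k in range(0,h,10): cv2.line(c,(0,4*k),(5 if k%50 else 12,4*k),(0,255,0),1)
    cv2.putText(c,f'{x},{y}',(15,20),0,.5,(0,255,0));return c
a=np.hstack([crop(s,200,175),crop(d,230,165)])
b=np.hstack([crop(s,100,190),crop(d,200,270)])
cv2.imwrite('pics/c1.png',np.vstack([a,b]))
a=np.hstack([crop(s,250,120),crop(d,140,130)])
b=np.hstack([crop(s,290,150),crop(d,100,150)])
cv2.imwrite('pics/c2.png',np.vstack([a,b]))
```

```text
(no output)
```

View pics/c1.png

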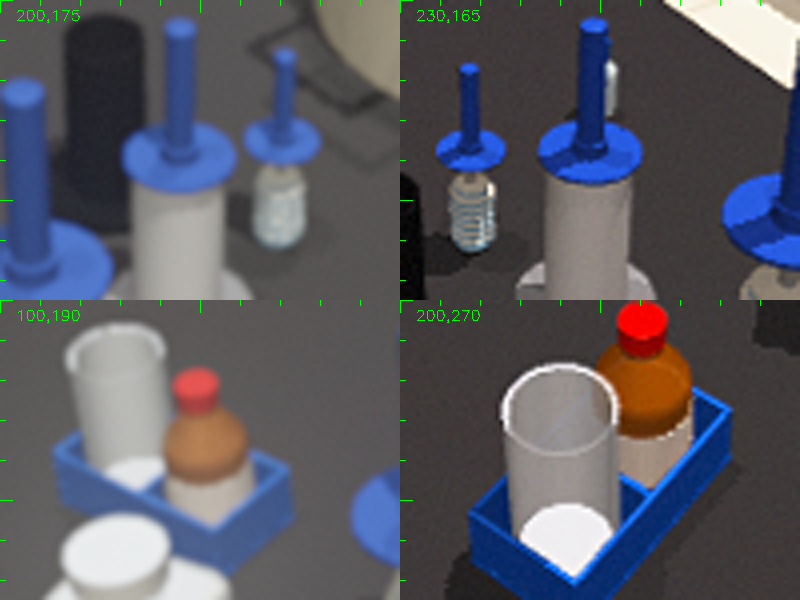

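View pics/c2.png

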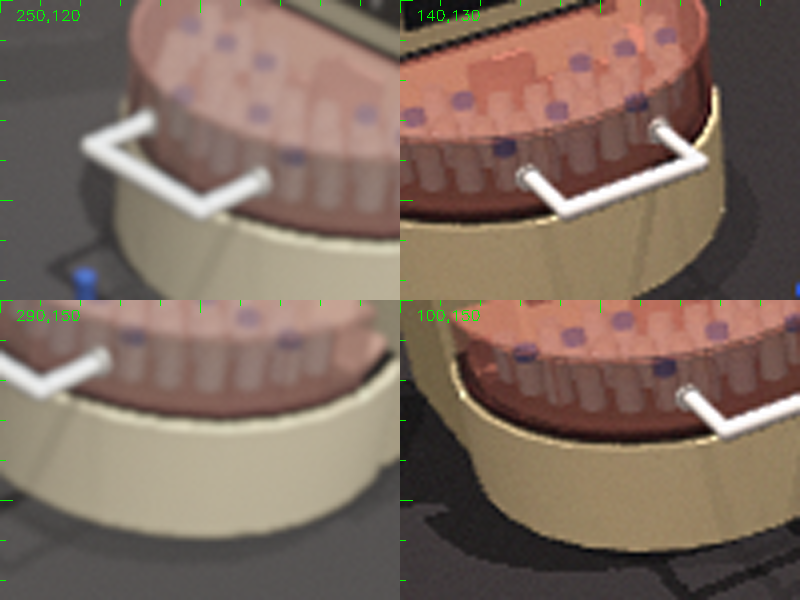

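Crops: the brush guard and handle top, beaker mouth and bar corners are all clear. Bar corners are at scene (272,157) and (300,173), and side (182,183) and (216,170). I'll triangulate these next.

```bash
cat > h.py <<'E'
from station import ctrl
import numpy as np
from scipy.optimize import least_squares
from scipy.spatial.transform import Rotation as Ro
C={n:ctrl.calibration(n) for n in('scene','side')}
def proj(n,X):
    c=C[n];p=np.array(c['R'])@X+np.array(c['t']);return np.array([c['fx']*p[0]/p[2]+c['cx'],c['fy']*p[1]/p[2]+c['cy']])
def tri(obs,z=None):
    f=lambda X:np.concatenate([proj(n,X)-p for n,p in obs]+([[(X[2]-z)*1000]] if z is not None else []))
    r=least_squares(f,[.6,0,.1]);return r.x,r.fun
E
python3 - <<'E'
from h import *
np.set_printoptions(precision=4,suppress=True)
P=dict(top=((245,180.5),(278.2,170.5),.235),guard=((244.8,214.2),(277.5,203),.139),mouth=((128.8,203),(240,297.4),.119),
b1=((272,156.8),(215.8,170),.135),b2=((300,173),(181.8,183),.135))
P2={}
for k,(a,b,z) in P.items():
    # which bar end matches is checked by residual
    o=[('scene',a),('side',b)];x,_=tri(o);x2,r=tri(o,z);P2[k]=x2;print(k,x,x2,r)
x,r=tri([('scene',(272,156.8)),('side',(181.8,183))],.135);y,s=tri([('scene',(300,173)),('side',(215.8,170))],.135)
print(x,r,y,s)
d=y-x;print('mid',(x+y)/2,'len',np.linalg.norm(d),'ang',np.arctan2(d[1],d[0]))
T=[tri([('side',p)],.045)[0] for p in((242.5,340),(217.5,323.7),(283,297.5))];print(T)
o=ctrl.get_obs();print(Ro.from_rotvec(o['tool_rot']).as_matrix())
for l in('vial','jug'):
  print(l)
print('vial',tri([('scene',(338.5,238))],.065)[0],'jug cap',tri([('scene',(129,253)),('side',(369,262))],.184))
print('black',tri([('scene',(226,185)),('side',(224,212))]), 'blue big top',tri([('scene',(206,198)),('side',(332.5,176))]),'small',tri([('scene',(271,189)),('side',(247.5,182))]))
E
```

```text
top [ 0.644  -0.1472  0.2345] [ 0.644  -0.1474  0.2349] [-0.1885  0.1382 -0.0708 -0.3795 -0.0821]
guard [ 0.6448 -0.1477  0.1349] [ 0.6452 -0.1494  0.1385] [-0.5463 -0.6537  0.4617 -0.9663 -0.5128]
mouth [ 0.4126 -0.3493  0.1165] [ 0.4126 -0.3502  0.1187] [-0.5453 -0.3865  0.1263 -0.5241 -0.3203]
b1 [0.5485 0.011  0.1908] [0.5408 0.0438 0.141 ] [ 6.0787 12.0056 -7.3521  9.1978  6.0456]
b2 [0.5058 0.1665 0.0667] [0.5168 0.1217 0.1288] [ -6.7201 -12.8293   7.8851  -9.9182  -6.1557]
[0.473  0.0765 0.1349] [-0.1075 -0.0935  0.0584 -0.166  -0.0726] [0.5858 0.086  0.135 ] [-0.0264 -0.0255  0.0193 -0.0484 -0.0205]
mid [0.5294 0.0813 0.135 ] len 0.11321174490759003 ang 0.08359065522634096
[array([ 0.3906, -0.3928,  0.045 ]), array([ 0.366 , -0.3315,  0.045 ]), array([ 0.5224, -0.3487,  0.045 ])]
[[-0.9435  0.3314 -0.    ]
 [ 0.3314  0.9435 -0.    ]
 [ 0.     -0.     -1.    ]]
vial
jug
vial [0.7921 0.0408 0.065 ] jug cap (array([ 0.6511, -0.4549,  0.1826]), array([-1.6034, -1.1865,  0.5682, -2.299 , -1.4101]))
black (array([ 0.5091, -0.1088,  0.1335]), array([ 0.524 , -0.9761,  0.5106,  0.9104])) blue big top (array([ 0.6932, -0.284 ,  0.2732]), array([ 0.0579, -0.0975,  0.0613,  0.1027])) small (array([ 0.6174, -0.0435,  0.1523]), array([-0.0009,  0.0018, -0.001 , -0.0019]))
```

```bash
python3 -m creep '[[0,0,0,-40,-0.1],[0,0,0,-80,-0.2],[0,0,0,-120,-0.3],[0,0,0,-160,-0.4],[0,0,0,-200,-0.42],[0,0,0,-240,-0.42],[0,0,0,-240,-0.42]]' 40; python3 -m creep '[[0,-6,-40,0,0],[0,-12,-80,0,0],[0,-18,-120,0,0],[0,-24,-160,0,0],[0,-30,-200,0,0],[0,-36,-240,0,0],[0,-42,-280,0,0],[0,-47,-314,0,0],[0,-47,-314,0,0]]'
cat >> h.py <<'E'
def to(x,y,z):
    o=ctrl.get_obs();R=Ro.from_rotvec(o['tool_rot']).as_matrix();p=np.array(o['tool_pos'])
    print('t',o['t'],'tcp',p.round(4),'yawY',round(float(np.arctan2(R[1,1],R[0,1])),4),'shift mm',(R.T@(np.array([x,y,z])-p)*1000).round(1),'F',np.round(o['contact_force'],1),'op',round(o['opening'],4))
E
python3 -c "
from h import *
to(.4,0,.47);to(.644,-.1475,.40)"
```

```text
t: 1.68
tool_pos: [0.2076, 0.5906, 0.4829]
tool_rot: [-0.129, 3.131, 0.023]
contact_force: [-0.9, -0.4, 3.1]
opening: 0.0857
t: 2.43
tool_pos: [0.2807, 0.2766, 0.4723]
tool_rot: [-0.118, 3.136, -0.0]
contact_force: [-0.2, -0.4, 0.9]
opening: 0.0855
t 2.4333 tcp [0.2807 0.2766 0.4723] yawY 1.646 shift mm [ -98.2 -284.7    2.6] F [-0.2 -0.4  0.9] op 0.0855
t 2.4333 tcp [0.2807 0.2766 0.4723] yawY 1.646 shift mm [-330.2 -450.1   73.4] F [-0.2 -0.4  0.9] op 0.0855
```

```bash
python3 -m creep '[[0,-14,-40,0,0],[0,-28,-80,0,0],[0,-42,-120,0,0],[0,-56,-160,0,0],[0,-70,-200,0,0],[0,-84,-240,0,0],[0,-98,-280,0,0],[0,-130,-300,0,0]]'; python3 -m creep '[[0,-30,-22,10,0],[0,-60,-45,25,0],[0,-90,-68,45,0],[0,-120,-90,65,0],[0,-150,-112,85,0],[0,-180,-135,105,0],[0,-200,-150,112,0],[0,-200,-150,112,0],[0,-200,-150,112,0]]'
python3 - <<'E'
from h import *
import cv2
to(.644,-.1475,.173)
c=ctrl.calibration('wrist');im=ctrl.get_image('wrist')
print(c)
cv2.imwrite('pics/w1.png',cv2.cvtColor(im,cv2.COLOR_RGB2BGR))
def pw(X):
    p=np.array(c['R'])@X+np.array(c['t']);th=np.arctan2(np.hypot(p[0],p[1]),p[2]);u=p[:2]/np.hypot(*p[:2]);return (c['cx']+c['fx']*th*u[0],c['cy']+c['fy']*th*u[1])
for n,X in dict(top=(.644,-.1475,.235),guard=(.644,-.1475,.139),mouth=(.4126,-.3502,.119)).items(): print(n,pw(np.array(X)))
E
```

```text
t: 3.1
tool_pos: [0.4333, -0.0107, 0.4728]
tool_rot: [-0.123, 3.136, -0.002]
contact_force: [0.3, 0.8, 0.6]
opening: 0.0856
t: 3.85
tool_pos: [0.6459, -0.141, 0.3561]
tool_rot: [0.128, -3.134, -0.003]
contact_force: [-1.3, 0.7, 0.5]
opening: 0.0853
t 3.85 tcp [ 0.6459 -0.141   0.3561] yawY 1.6524 shift mm [  1.6  -6.8 183.1] F [-1.3  0.7  0.5] op 0.0853
{'fx': 297.3186396354542, 'fy': 297.3186396354542, 'cx': 251.9416485745029, 'cy': 186.82475999514367, 'R': array([[-0.08160097,  0.99666221,  0.00239081],
       [ 0.94706725,  0.07679267,  0.31171542],
       [ 0.31049138,  0.02770054, -0.9501725 ]]), 't': array([ 0.19235873, -0.67981366,  0.30185048])}
top (np.float64(244.75330621630403), np.float64(178.18749873338948))
guard (np.float64(246.37787561529362), np.float64(156.1197027287795))
mouth (np.float64(112.57030045584855), np.float64(-17.66203911142304))
```

View pics/w1.png

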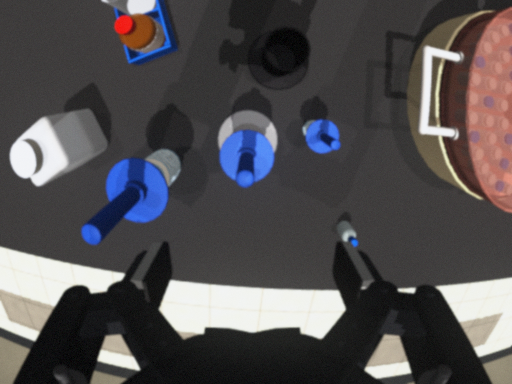

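The handle top at (245,178) and the guard at (246,157) match my predicted pixels to within 1 px. I'll descend and grip.

```bash
python3 -m creep '[[0,2,-7,30,0],[0,2,-7,70,0],[0,2,-7,110,0],[0,2,-7,145,0],[0,2,-7,170,0],[0,2,-7,183,0],[0,2,-7,183,0],[0,2,-7,183,0]]'; python3 -c "
from h import *
to(.644,-.1475,.173)"
```

```text
t: 4.57
tool_pos: [0.6445, -0.1476, 0.1782]
tool_rot: [-0.13, 3.137, -0.001]
contact_force: [0.8, -0.1, 0.6]
opening: 0.0855
t 4.5667 tcp [ 0.6445 -0.1476  0.1782] yawY 1.6536 shift mm [0.5 0.1 5.2] F [ 0.8 -0.1  0.6] op 0.0855
```

```bash
python3 -m creep '[[120,0,0,3,0],[230,0,0,3,0],[230,0,0,3,0],[230,0,0,3,0],[230,0,0,3,0],[230,0,0,3,0],[230,0,0,3,0],[230,0,0,3,0]]' 60;  python3 -c "
from h import *
to(.644,-.1475,.173)"
```

```text
t: 5.23
tool_pos: [0.6444, -0.1479, 0.174]
tool_rot: [-0.129, 3.138, -0.0]
contact_force: [-0.9, 0.6, 3.3]
opening: 0.0165
t 5.2333 tcp [ 0.6444 -0.1479  0.174 ] yawY 1.653 shift mm [0.4 0.4 1. ] F [-0.9  0.6  3.3] op 0.0165
```

```bash
python3 -m creep '[[230,0,0,-15,0],[230,0,0,-40,0],[230,0,0,-75,0],[230,0,0,-110,0],[230,0,0,-145,0],[230,0,0,-165,0],[230,0,0,-165,0],[230,0,0,-165,0]]';  python3 - <<'E'
from h import *
import cv2
to(.4126,-.3502,.339)
im=ctrl.get_image('scene');im2=ctrl.get_image('side')
a=cv2.resize(im[100:300,100:350],None,fx=2,fy=2);b=cv2.resize(im2[80:330,180:380],None,fx=2,fy=2);b=b[:400]
cv2.imwrite('pics/l1.png',cv2.cvtColor(np.hstack([im[60:330,90:370],im2[80:350,170:400]]).repeat(1,0),cv2.COLOR_RGB2BGR))
E
```

```text
t: 5.9
tool_pos: [0.6445, -0.1481, 0.3405]
tool_rot: [-0.129, 3.136, -0.002]
contact_force: [0.1, 0.8, -1.9]
opening: 0.0167
t 5.9 tcp [ 0.6445 -0.1481  0.3405] yawY 1.653 shift mm [ 247.7 -182.3    1.1] F [ 0.1  0.8 -1.9] op 0.0167
```

View pics/l1.png

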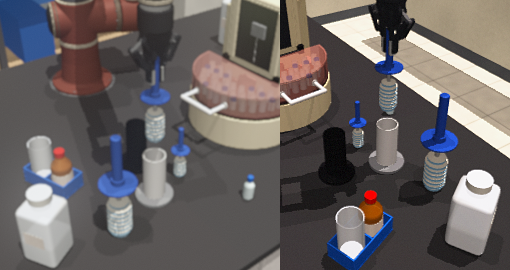

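The brush is held clear of the stand, and the stand tube is empty. I'll carry it to the beaker.

```bash
python3 -m creep '[[230,20,-15,0,0],[230,50,-37,0,0],[230,82,-60,0,0],[230,114,-84,0,0],[230,146,-108,0,0],[230,178,-131,0,0],[230,208,-153,0,0],[230,232,-171,0,0],[230,245,-181,0,0],[230,248,-182,0,0],[230,248,-182,0,0],[230,248,-182,0,0]]';  python3 - <<'E'
from h import *
import cv2
to(.4126,-.3502,.174-.02+.0085)
a=ctrl.get_image('scene');b=ctrl.get_image('side')
for n,X in dict(tip=(.4126,-.3502,.1865),guard=(.4126,-.3502,.305),mouth=(.4126,-.3502,.119),).items(): print(n,proj('scene',np.array(X)),proj('side',np.array(X)))
for n,X in dict(rim=(.6445,-.148,.135)).items(): print(n,proj('scene',np.array(X)),proj('side',np.array(X)))
def crop(i,x,y,w=100,h=75):
    c=cv2.resize(i[y:y+h,x:x+w],None,fx=4,fy=4,interpolation=cv2.INTER_CUBIC)
    for k in range(0,w,10): cv2.line(c,(4*k,0),(4*k,8),(0,255,0),1)
    for k in range(0,h,10): cv2.line(c,(0,4*k),(8,4*k),(0,255,0),1)
    cv2.putText(c,f'{x},{y}',(15,20),0,.5,(0,255,0));return c
cv2.imwrite('pics/m1.png',cv2.cvtColor(np.vstack([np.hstack([crop(a,80,150),crop(b,200,240)]),np.hstack([crop(a,200,175),crop(b,230,165)])]),cv2.COLOR_RGB2BGR))
E
```

```text
t: 7.0
tool_pos: [0.4119, -0.3489, 0.3367]
tool_rot: [0.129, -3.138, -0.004]
contact_force: [-0.4, 0.4, -1.1]
opening: 0.0164
t 7.0 tcp [ 0.4119 -0.3489  0.3367] yawY 1.6531 shift mm [ -0.8  -1.8 174.2] F [-0.4  0.4 -1.1] op 0.0164
tip [124.51525457 180.93657823] [239.04473603 273.21983711]
guard [117.37133115 139.41105886] [236.88296824 225.21242421]
mouth [128.22630669 202.50782944] [240.1057663  296.78264462]
rim [244.53821361 214.29932133] [277.38269518 202.93245023]
```

View pics/m1.png

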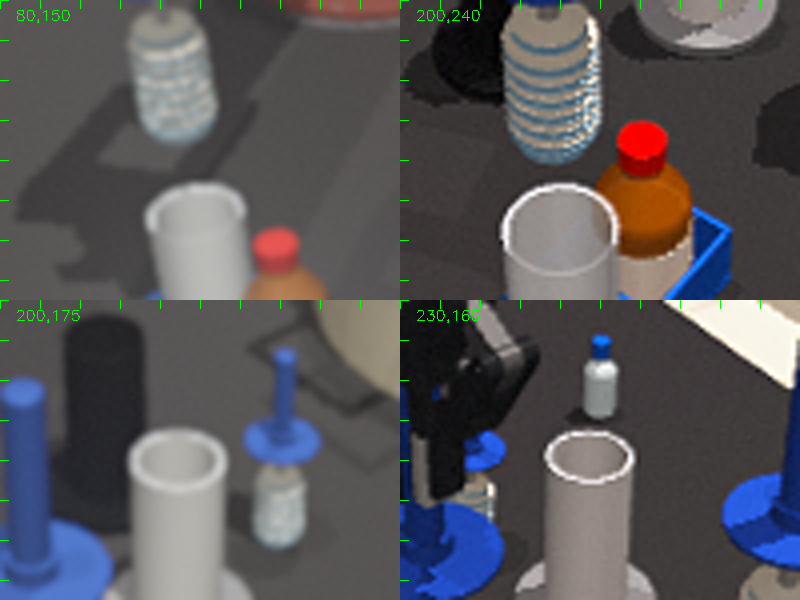

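The brush hangs straight over the beaker, with the tip within about 1 mm of the mouth centre in both views. The first down stroke comes next.

```bash
python3 -m creep '[[230,0,-1,20,0],[230,-1,-1,50,0],[230,-1,-1,70,0],[230,-1,-1,90,0],[230,-1,-1,110,0],[230,-1,-1,130,0],[230,-1,-1,150,0],[230,-1,-1,163,0],[230,-1,-1,172,0],[230,-1,-1,172,0],[230,-1,-1,172,0],[230,-1,-1,172,0]]';  python3 -c "
from h import *
to(.4126,-.3502,.1625)"
```

```text
t: 8.1
tool_pos: [0.4137, -0.3511, 0.1678]
tool_rot: [-0.13, 3.137, -0.003]
contact_force: [0.6, -0.5, -1.2]
opening: 0.0165
t 8.1 tcp [ 0.4137 -0.3511  0.1678] yawY 1.6533 shift mm [1.  1.  5.3] F [ 0.6 -0.5 -1.2] op 0.0165
```

```bash
python3 -m creep '[[230,1,1,3,0],[230,1,1,5,0],[230,1,1,5,0],[230,1,1,5,0]]';  python3 -c "
from h import *
to(.4126,-.3502,.1625)"
```

```text
t: 8.43
tool_pos: [0.4121, -0.35, 0.162]
tool_rot: [-0.129, 3.138, -0.002]
contact_force: [-0.6, -0.4, 0.6]
opening: 0.0167
t 8.4333 tcp [ 0.4121 -0.35    0.162 ] yawY 1.6529 shift mm [-0.5 -0.2 -0.5] F [-0.6 -0.4  0.6] op 0.0167
```

```bash
python3 -m creep '[[230,0,0,2,0],[230,0,0,3,0],[230,0,0,3,0],[230,0,0,3,0]]';  python3 -c "
from h import *
to(.4126,-.3502,.1625)"
```

```text
t: 8.77
tool_pos: [0.4129, -0.3506, 0.162]
tool_rot: [-0.129, 3.137, -0.004]
contact_force: [-2.1, 2.8, 12.4]
opening: 0.0169
t 8.7667 tcp [ 0.4129 -0.3506  0.162 ] yawY 1.653 shift mm [ 0.2  0.4 -0.5] F [-2.1  2.8 12.4] op 0.0169
```

Contact with the floor: 12 N at TCP z 0.162. I'll go up again, then strokes 2 and 3.

```bash
python3 -m creep '[[230,0,0,-30,0],[230,0,0,-60,0],[230,0,0,-90,0],[230,0,0,-110,0],[230,0,0,-110,0],[230,0,0,-110,0],[230,0,0,-80,0],[230,0,0,-50,0],[230,0,0,-20,0],[230,0,0,-4,0],[230,0,0,0,0],[230,0,0,0,0]]'; python3 -m creep '[[230,0,0,0,0],[230,0,0,0,0]]'; python3 -m creep '[[230,0,0,-30,0],[230,0,0,-60,0],[230,0,0,-90,0],[230,0,0,-110,0],[230,0,0,-110,0],[230,0,0,-110,0]]'; python3 -m creep '[[230,0,0,30,0],[230,0,0,60,0],[230,0,0,90,0],[230,0,0,106,0],[230,0,0,110,0],[230,0,0,110,0],[230,0,0,110,0],[230,0,0,110,0]]'; python3 -c "
from h import *
to(.4126,-.3502,.1625)"
```

```text
t: 9.77
tool_pos: [0.4114, -0.3479, 0.1576]
tool_rot: [0.129, -3.137, -0.009]
contact_force: [-2.2, 5.0, 9.6]
opening: 0.0166
t: 9.93
tool_pos: [0.4113, -0.3479, 0.1576]
tool_rot: [0.129, -3.137, -0.008]
contact_force: [-1.1, 5.1, 8.4]
opening: 0.0166
t: 10.43
tool_pos: [0.4117, -0.3495, 0.2672]
tool_rot: [0.129, -3.138, -0.001]
contact_force: [0.4, -0.1, -1.1]
opening: 0.0165
t: 11.1
tool_pos: [0.4101, -0.3475, 0.1561]
tool_rot: [0.129, -3.134, -0.01]
contact_force: [-3.5, 3.6, 9.7]
opening: 0.0165
t 11.1 tcp [ 0.4101 -0.3475  0.1561] yawY 1.6531 shift mm [-2.2 -2.8 -6.4] F [-3.5  3.6  9.7] op 0.0165
```

```bash
python3 -m creep '[[230,0,0,-20,0],[230,0,0,-50,0],[230,0,0,-80,0],[230,0,0,-110,0],[230,0,0,-140,0],[230,0,0,-170,0],[230,0,0,-190,0],[230,0,0,-190,0],[230,0,0,-190,0]]';  python3 - <<'E'
from h import *
import cv2
to(.6445,-.148,.345)
a=ctrl.get_image('scene');b=ctrl.get_image('side')
p=ctrl.get_obs()['tool_pos']
for dz in (-.154,-.148,-.035,-.029):print(dz,proj('scene',p+[0,0,dz]),proj('side',p+[0,0,dz]))
def crop(i,x,y,w=100,h=75):
    c=cv2.resize(i[y:y+h,x:x+w],None,fx=4,fy=4,interpolation=cv2.INTER_CUBIC)
    for k in range(0,w,10): cv2.line(c,(4*k,0),(4*k,8),(0,255,0),1)
    for k in range(0,h,10): cv2.line(c,(0,4*k),(8,4*k),(0,255,0),1)
    cv2.putText(c,f'{x},{y}',(15,20),0,.5,(0,255,0));return c
cv2.imwrite('pics/m2.png',cv2.cvtColor(np.vstack([np.hstack([crop(a,80,120),crop(b,190,205)]),np.hstack([crop(a,100,190),crop(b,200,270)])]),cv2.COLOR_RGB2BGR))
E
```

```text
t: 11.85
tool_pos: [0.4116, -0.3494, 0.346]
tool_rot: [0.129, -3.137, -0.003]
contact_force: [0.2, 0.4, -1.7]
opening: 0.0165
t 11.85 tcp [ 0.4116 -0.3494  0.346 ] yawY 1.6529 shift mm [-248.6  181.6    1. ] F [ 0.2  0.4 -1.7] op 0.0165
-0.154 [124.57332811 179.32865177] [237.94316804 271.79463679]
-0.148 [124.23162024 177.33667832] [237.83795925 269.56722161]
-0.035 [117.39837985 137.5025542 ] [235.65238956 223.29569948]
-0.029 [117.01305851 135.25633763] [235.52432333 220.58436078]
```

View pics/m2.png

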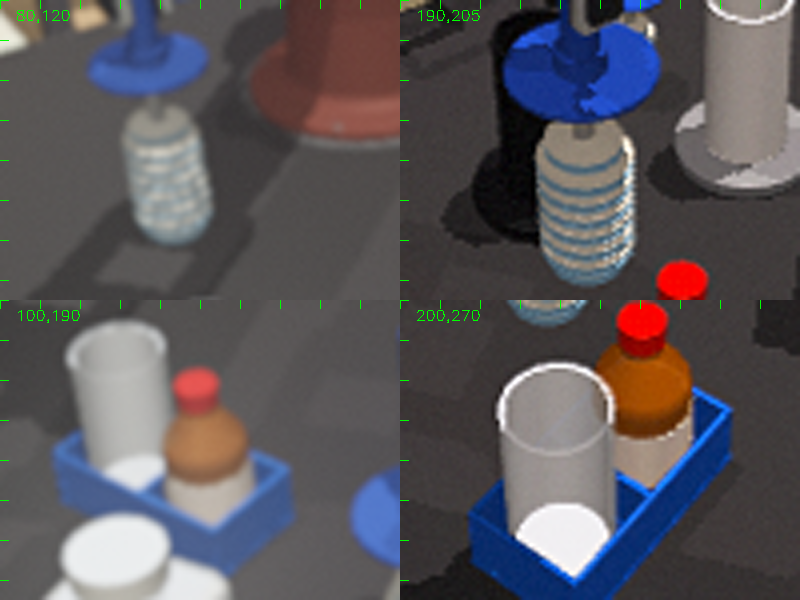

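The beaker is upright and undamaged in its tray, and the brush is only very slightly tilted. I'll return it to the stand.

```bash
python3 -m creep '[[230,-20,15,0,0],[230,-50,37,0,0],[230,-82,60,0,0],[230,-114,84,0,0],[230,-146,108,0,0],[230,-178,131,0,0],[230,-208,153,0,0],[230,-232,171,0,0],[230,-246,181,0,0],[230,-250,183,0,0],[230,-250,183,0,0],[230,-250,183,0,0]]';python3 -m creep '[[230,0,0,30,0],[230,0,0,50,0],[230,0,0,50,0],[230,0,0,50,0]]';  python3 - <<'E'
from h import *
import cv2
to(.646,-.147,.17)
a=ctrl.get_image('scene');b=ctrl.get_image('side')
p=ctrl.get_obs()['tool_pos']
for dz in (-.154,-.148,-.029):print(dz,proj('scene',p+[0,0,dz]),proj('side',p+[0,0,dz]))
def crop(i,x,y,w=100,h=75):
    c=cv2.resize(i[y:y+h,x:x+w],None,fx=4,fy=4,interpolation=cv2.INTER_CUBIC)
    for k in range(0,w,10): cv2.line(c,(4*k,0),(4*k,8),(0,255,0),1)
    for k in range(0,h,10): cv2.line(c,(0,4*k),(8,4*k),(0,255,0),1)
    cv2.putText(c,f'{x},{y}',(15,20),0,.5,(0,255,0));return c
cv2.imwrite('pics/m3.png',cv2.cvtColor(np.hstack([crop(a,195,165),crop(b,230,155)]),cv2.COLOR_RGB2BGR))
E
```

```text
t: 12.95
tool_pos: [0.6451, -0.1471, 0.346]
tool_rot: [0.128, -3.135, -0.001]
contact_force: [-0.0, -0.4, -1.6]
opening: 0.0168
t: 13.28
tool_pos: [0.6444, -0.1476, 0.2964]
tool_rot: [0.126, -3.135, -0.002]
contact_force: [-0.1, -0.1, -0.2]
opening: 0.0166
t 13.2833 tcp [ 0.6444 -0.1476  0.2964] yawY 1.6513 shift mm [ -2.1   0.3 126.4] F [-0.1 -0.1 -0.2] op 0.0166
-0.154 [245.011867   211.03593524] [277.89295317 199.27613907]
-0.148 [245.02493089 209.09758044] [277.95439879 197.39174502]
-0.029 [245.30128017 168.09424972] [279.26764139 157.11765499]
```

View pics/m3.png

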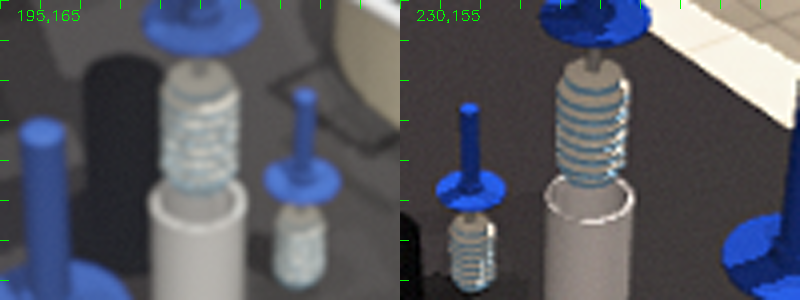

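```bash
python3 -m creep '[[230,0,-1,12,0],[230,0,-1,24,0],[230,0,-1,36,0],[230,0,-1,50,0],[230,0,-1,50,0]]';python3 -m creep '[[230,0,0,20,0],[230,0,0,40,0],[230,0,0,55,0],[230,0,0,65,0],[230,0,0,65,0],[230,0,0,65,0]]'; python3 -c "
from h import *
to(.644,-.148,.17)"
```

```text
t: 13.8
tool_pos: [0.6441, -0.147, 0.2428]
tool_rot: [0.129, -3.132, -0.004]
contact_force: [-0.0, 0.6, -1.5]
opening: 0.0164
t: 14.3
tool_pos: [0.6459, -0.1476, 0.1827]
tool_rot: [0.129, -3.138, -0.001]
contact_force: [0.2, 0.2, -0.0]
opening: 0.0165
t 14.3 tcp [ 0.6459 -0.1476  0.1827] yawY 1.6531 shift mm [ 1.9 -0.3 12.7] F [ 0.2  0.2 -0. ] op 0.0165
```

No contact so far. I'll lower the last few mm until the guard touches the rim.

```bash
python3 -m creep '[[230,1,0,4,0],[230,1,0,8,0],[230,1,0,11,0],[230,1,0,11,0],[230,1,0,11,0]]'; python3 -c "
from h import *
to(.644,-.148,.168)"
```

```text
t: 14.72
tool_pos: [0.6451, -0.1478, 0.1723]
tool_rot: [0.129, -3.139, 0.0]
contact_force: [0.2, 0.3, -0.6]
opening: 0.0165
t 14.7167 tcp [ 0.6451 -0.1478  0.1723] yawY 1.653 shift mm [ 1.1 -0.1  4.3] F [ 0.2  0.3 -0.6] op 0.0165
```

```bash
python3 -m creep '[[230,0,0,2,0],[230,0,0,4,0],[230,0,0,4,0],[230,0,0,4,0]]'; python3 -c "
from h import *
to(.644,-.148,.168)"
```

```text
t: 15.05
tool_pos: [0.645, -0.1478, 0.1682]
tool_rot: [0.129, -3.139, -0.0]
contact_force: [0.4, -0.7, -1.0]
opening: 0.0165
t 15.05 tcp [ 0.645  -0.1478  0.1682] yawY 1.653 shift mm [ 1.1 -0.1  0.2] F [ 0.4 -0.7 -1. ] op 0.0165
```

```bash
python3 -m creep '[[230,0,0,2,0],[230,0,0,4,0],[230,0,0,4,0],[230,0,0,4,0]]'; python3 -c "
from h import *
to(.644,-.148,.168)"
```

```text
t: 15.38
tool_pos: [0.6454, -0.1478, 0.1679]
tool_rot: [-0.129, 3.138, -0.001]
contact_force: [-7.1, 1.9, 10.8]
opening: 0.0164
t 15.3833 tcp [ 0.6454 -0.1478  0.1679] yawY 1.6531 shift mm [ 1.4 -0.  -0.1] F [-7.1  1.9 10.8] op 0.0164
```

```bash
python3 -m creep '[[230,0,0,-3,0],[230,0,0,-3,0],[150,0,0,-3,0],[80,0,0,-3,0],[30,0,0,-3,0],[0,0,0,-3,0],[0,0,0,-3,0],[0,0,0,-3,0],[0,0,0,-3,0]]'; python3 -m creep '[[0,0,0,-20,0],[0,0,0,-50,0],[0,0,0,-90,0],[0,0,0,-130,0],[0,0,0,-150,0],[0,0,0,-150,0]]'
python3 - <<'E'
from h import *
import cv2
a=ctrl.get_image('scene');b=ctrl.get_image('side')
def crop(i,x,y,w=100,h=75):
    c=cv2.resize(i[y:y+h,x:x+w],None,fx=4,fy=4,interpolation=cv2.INTER_CUBIC)
    return c
cv2.imwrite('pics/m4.png',cv2.cvtColor(np.hstack([crop(a,195,165),crop(b,230,155)]),cv2.COLOR_RGB2BGR))
to(.525,.0,.3)
to(.5294,.0813,.20)
E
```

```text
t: 16.13
tool_pos: [0.6451, -0.1478, 0.1672]
tool_rot: [0.129, -3.139, -0.0]
contact_force: [-0.2, 0.4, -0.0]
opening: 0.0852
t: 16.63
tool_pos: [0.6475, -0.1486, 0.326]
tool_rot: [-0.129, 3.127, -0.007]
contact_force: [-0.0, -0.3, 1.2]
opening: 0.0855
t 16.7333 tcp [ 0.6455 -0.148   0.3187] yawY 1.653 shift mm [108.  157.4  18.3] F [ 0.1 -0.3 -0.4] op 0.0854
t 16.7333 tcp [ 0.6455 -0.148   0.3187] yawY 1.653 shift mm [ 97.2 238.1 118.2] F [ 0.1 -0.3 -0.4] op 0.0854
```

View pics/m4.png

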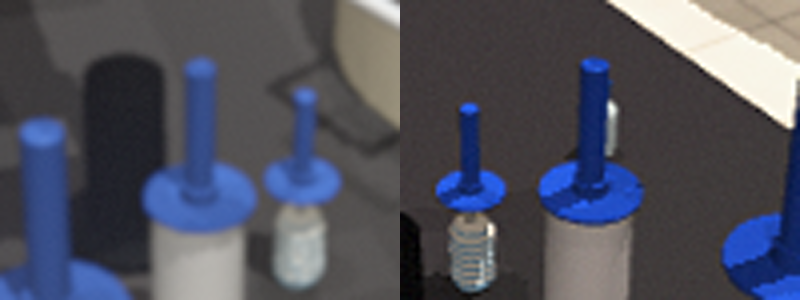

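The brush hangs properly again, with its guard flat on the rim. Next is the bar.

```bash
python3 -m creep '[[0,15,37,0,0],[60,30,74,0,0],[135,46,112,0,0],[135,61,150,10,0],[135,76,188,40,0],[135,90,220,75,0],[135,97,238,100,0],[135,97,238,110,0],[135,97,238,110,0],[135,97,238,110,0]]'
python3 - <<'E'
from h import *
import cv2
to(.5294,.0813,.117)
a=ctrl.get_image('side');b=ctrl.get_image('wrist');c=ctrl.calibration('wrist')
def pw(X):
    p=np.array(c['R'])@X+np.array(c['t']);th=np.arctan2(np.hypot(p[0],p[1]),p[2]);u=p[:2]/np.hypot(*p[:2]);return (c['cx']+c['fx']*th*u[0],c['cy']+c['fy']*th*u[1])
for X in((.473,.0765,.135),(.5858,.086,.135),(.5294,.0813,.135)):print(pw(np.array(X)))
cv2.imwrite('pics/b1.png',cv2.cvtColor(np.hstack([cv2.resize(a[60:260,70:270],(400,400)),b[:384]
 [:, :].copy()[0:384,56:456]if 0 else cv2.resize(b[:,64:448],(400,400))]),cv2.COLOR_RGB2BGR))
E
```

```text
t: 17.57
tool_pos: [0.5272, 0.0815, 0.2045]
tool_rot: [0.13, -3.134, 0.0]
contact_force: [-0.7, -0.5, -0.1]
opening: 0.0403
t 17.5667 tcp [0.5272 0.0815 0.2045] yawY 1.6538 shift mm [-2.6 -0.4 87.5] F [-0.7 -0.5 -0.1] op 0.0403
(np.float64(252.4352699332797), np.float64(124.5869174902821))
(np.float64(252.7042099579346), np.float64(260.36513547740174))
(np.float64(252.65647973574676), np.float64(198.18731649896068))
```

View pics/b1.png

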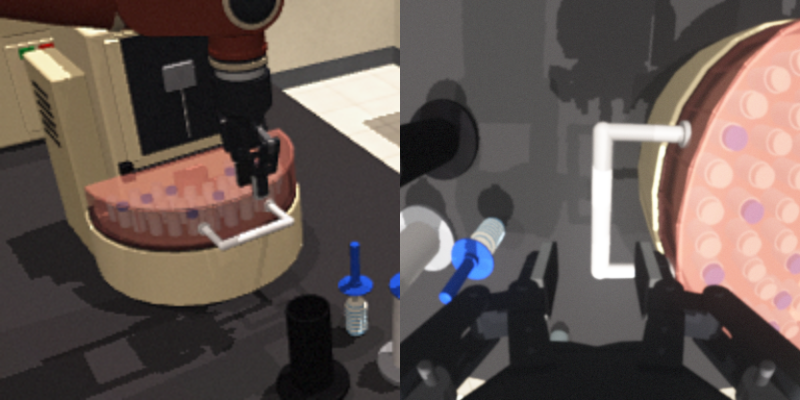

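The bar shows in the wrist view at about x = 258 px, against 252 predicted. So it lies about 3–4 mm further toward the cover. I'll descend with that correction.

```bash
python3 -m creep '[[135,-1,3,25,0],[135,-1,3,50,0],[135,-1,3,70,0],[135,-1,3,82,0],[135,-1,3,88,0],[135,-1,3,88,0],[135,-1,3,88,0]]'; python3 -c "
from h import *
to(.5294,.084,.116)"
```

```text
t: 18.25
tool_pos: [0.5309, 0.0842, 0.1208]
tool_rot: [-0.128, 3.137, 0.0]
contact_force: [-0.6, 0.2, 0.1]
opening: 0.0399
t 18.25 tcp [0.5309 0.0842 0.1208] yawY 1.6522 shift mm [ 1.5 -0.   4.8] F [-0.6  0.2  0.1] op 0.0399
```

```bash
python3 -m creep '[[170,0,0,3,0],[200,0,0,3,0],[235,0,0,3,0],[235,0,0,3,0],[235,0,0,3,0],[235,0,0,3,0],[235,0,0,3,0]]' 40; python3 -c "
from h import *
to(.5294,.084,.116)"
```

```text
t: 18.83
tool_pos: [0.5301, 0.0849, 0.1172]
tool_rot: [-0.129, 3.138, 0.001]
contact_force: [-0.7, 3.2, 5.4]
opening: 0.0126
t 18.8333 tcp [0.5301 0.0849 0.1172] yawY 1.653 shift mm [ 0.8 -0.9  1.2] F [-0.7  3.2  5.4] op 0.0126
```

```bash
python3 -m creep '[[235,0,-1,-9,0],[235,0,-2,-19,0],[235,0,-2,-29,0],[235,0,-2,-39,0],[235,0,-1,-58,0],[235,0,2,-77,0],[235,0,7,-96,0],[235,0,7,-96,0],[235,0,7,-96,0]]'; python3 -c "
from h import *
to(.5294,.084,.116)"
```

```text
t: 19.58
tool_pos: [0.5296, 0.0905, 0.2124]
tool_rot: [-0.129, 3.137, -0.004]
contact_force: [3.9, -4.1, -1.9]
opening: 0.0125
t 19.5833 tcp [0.5296 0.0905 0.2124] yawY 1.6531 shift mm [ 1.  -6.2 96.4] F [ 3.9 -4.1 -1.9] op 0.0125
```

Low forces and following well. I'll go on to 50°.

```bash
python3 -m creep '[[235,0,3,-9,0],[235,0,6,-18,0],[235,0,10,-27,0],[235,0,14,-36,0],[235,0,19,-45,0],[235,0,24,-53,0],[235,0,29,-61,0],[235,0,34,-69,0],[235,0,40,-76,0],[235,0,47,-84,0],[235,0,47,-84,0],[235,0,47,-84,0]]'
python3 - <<'E'
from h import *
import cv2
to(.5294,.084,.116)
a=ctrl.get_image('side');b=ctrl.get_image('scene')
cv2.imwrite('pics/f1.png',cv2.cvtColor(np.hstack([cv2.resize(a[40:260,60:260],(400,440)),cv2.resize(b[20:240,230:430],(400,440))]),cv2.COLOR_RGB2BGR))
E
```

```text
t: 20.58
tool_pos: [0.5268, 0.1341, 0.2982]
tool_rot: [-0.125, 3.135, -0.016]
contact_force: [2.3, -13.5, 7.7]
opening: 0.0125
t 20.5833 tcp [0.5268 0.1341 0.2982] yawY 1.6502 shift mm [  2.1 -48.2 182.7] F [  2.3 -13.5   7.7] op 0.0125
```

View pics/f1.png

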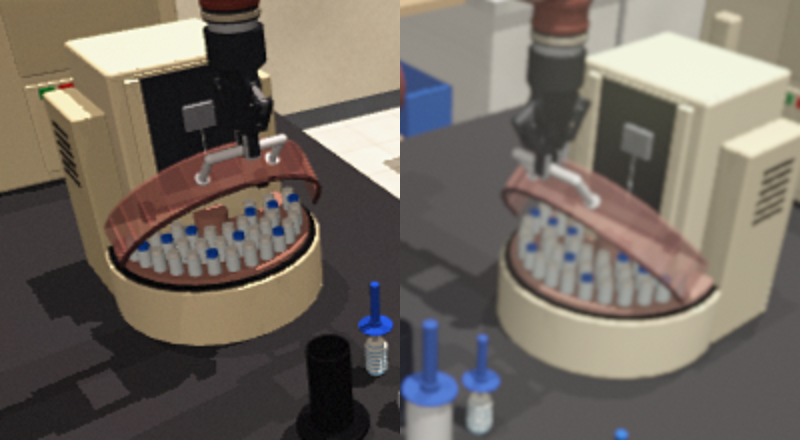

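The cover is up, with the vials uncovered and the bar in the jaws. In the side view the bar corners are at about (163.5,116.5) and (201.5,109). I'll check the angle numerically against a projected model.

```bash
python3 - <<'E'
from h import *
np.set_printoptions(precision=1,suppress=True)
ex=np.array([np.cos(.0836),np.sin(.0836),0]);ey=np.array([-ex[1],ex[0],0]);ez=np.array([0,0,1.])
H=np.array([.5294,.0825,.168])+.22*ey
for d in(0,44,46,48,50,52,54):
    t=np.radians(d);c,s=np.cos(t),np.sin(t)
    f=lambda x,y,z:H+x*ex+(y*c+z*s)*ey+(-y*s+z*c)*ez
    P=[f(-.055,-.22,-.033),f(.055,-.22,-.033),f(-.055,-.17,-.033),f(.055,-.17,-.033)]
    print(d,*[proj('side',p) for p in P],'scene',proj('scene',P[1]))
E
python3 - <<'E'
import cv2
im=cv2.imread('pics/f1.png')[:,:400][100:200,180:320]
g=cv2.cvtColor(im,cv2.COLOR_BGR2GRAY).astype(int);sat=im.max(2).astype(int)-im.min(2)
for r in range(20,90,3): print(100+r,''.join('#' if g[r,c]>150 and sat[r,c]<40 else '.' for c in range(0,140,2)))
E
```

```text
0 [182.2 182.4] [215.2 169.9] [174. 175.] [206.4 163.2] scene [299.9 172.6]
44 [168.1 125. ] [203.8 114.5] [163.9 132.2] [198.5 121.8] scene [314.6 115.8]
46 [167.  122.2] [202.8 111.9] [163.1 130.1] [197.7 119.8] scene [316.  113.2]
48 [165.8 119.5] [201.7 109.3] [162.3 128.1] [197.  117.9] scene [317.4 110.5]
50 [164.7 116.8] [200.6 106.8] [161.5 126. ] [196.2 115.9] scene [318.9 107.9]
52 [163.5 114.2] [199.5 104.2] [160.6 124. ] [195.3 114. ] scene [320.5 105.4]
54 [162.3 111.6] [198.3 101.8] [159.7 122. ] [194.5 112.1] scene [322.1 102.8]
120 ......................................................................
123 ......................................................................
126 ....................................................................##
129 ...............................................................#######
132 ...............................................................#######
135 ...............................................######............#####
138 ...........................................##########..............###
141 .....................
[... 549 characters left out ...]
...#.....................
165 ......................................................................
168 ......................................................................
171 ......................................................................
174 ........##............................................................
177 ........#.............................................................
180 ........##....#.......................................................
183 ..........#...........................................................
186 ......................................................................
189 ......................................................................
```

The estimates agree on about 48.4°, so I'll raise a little more along the arc. The bar slid a few mm in the pads.

```bash
python3 -m creep '[[235,0,1,-3,0],[235,0,2,-6,0],[235,0,2,-8,0],[235,0,2,-8,0],[235,0,2,-8,0],[235,0,2,-8,0]]'
python3 - <<'E'
from h import *
import cv2
to(.5294,.084,.116)
im=ctrl.get_image('side')[:,:,::-1];cv2.imwrite('pics/f2.png',im)
im=cv2.resize(im[40:260,60:260],(400,440))[100:200,180:320]
g=cv2.cvtColor(im,cv2.COLOR_BGR2GRAY).astype(int);sat=im.max(2).astype(int)-im.min(2)
for r in range(8,90,3): print(100+r,''.join('#' if g[r,c]>150 and sat[r,c]<40 else '.' for c in range(0,140,2)))
E
```

```text
t: 21.18
tool_pos: [0.5264, 0.1382, 0.3033]
tool_rot: [-0.126, 3.136, -0.007]
contact_force: [5.0, -4.4, 0.9]
opening: 0.0123
t 21.1833 tcp [0.5264 0.1382 0.3033] yawY 1.6512 shift mm [  1.8 -53.4 187.6] F [ 5.  -4.4  0.9] op 0.0123
108 ......................................................................
111 .........................................................###..........
114 ...................................................#..................
117 ......................................................................
120 ......................................................................
123 ......................................................................
126 ....................................................................##
129 ...............................................................#######
132 ...........................................#########...........#######
135 .......................................#############.............#####
138 .......................................########....................###
141 ......................................
[... 532 characters left out ...]
.........................
165 ......................................................................
168 ......................................................................
171 ........#.............................................................
174 .......##.............................................................
177 ........#.............................................................
180 .........#............................................................
183 ......................................................................
186 ......................................................................
189 ......................................................................
```

The forces have relaxed, and the tool's y travel of 53 mm corresponds to 50°. I'll hold briefly, check that the other objects have not moved, and hand in.

```bash
python3 -m creep '[[235,0,0,0,0],[235,0,0,0,0],[235,0,0,0,0],[235,0,0,0,0],[235,0,0,0,0],[235,0,0,0,0]]'
python3 - <<'E'
from h import *
import cv2
a=cv2.imread('pics/scene0.png').astype(int);b=ctrl.get_image('scene')[:,:,::-1].astype(int)
for n,(x,y,w,h) in dict(vial=(330,233,16,28),jug=(105,240,60,88),tray=(114,195,62,65),brush=(225,178,38,90)).items():
    d=abs(a-b)[y:y+h,x:x+w].max(2);print(n,'changed px',int((d>50).sum()),'of',w*h)
to(.5294,.084,.116)
ctrl.finish_job()
E
```

```text
t: 21.73
tool_pos: [0.5264, 0.1382, 0.3033]
tool_rot: [-0.126, 3.136, -0.007]
contact_force: [5.4, -4.4, 1.5]
opening: 0.0126
vial changed px 0 of 448
jug changed px 0 of 5280
tray changed px 0 of 4030
brush changed px 0 of 3420
t 21.7833 tcp [0.5264 0.1382 0.3034] yawY 1.6512 shift mm [  1.9 -53.5 187.6] F [ 5.6 -4.9  1. ] op 0.0121
the job is handed in; nothing more can be done
```

The job is done and handed in at about 22 s, with the arm still holding the cover open by its bar.

- **Scrubbing:** I scrubbed the beaker with three strokes. Each one ended with the brush pressing on the beaker floor at about 10 N. Between strokes the tip rose to roughly the beaker's mouth, and the last one came right out. The brush slipped about 6 mm in the grip. It then went back into its stand, with the guard on the rim.
- **Cover:** My first lift came out at about 48.4°, because the bar had slid a few mm in the jaws, so I raised it a little further. The final angle is about 50° from how far the tool had moved and 49.8° from the side camera. Going by height alone it would read about 2° more, which I put down to that sliding.
- **Last checks:** While held for half a second before hand-in, the cover did not drift, and the force on the tool was about 7 N. In the scene camera, the areas around the vial, jug, tray (with beaker and capped bottle) and brush showed no notable change from the start. That check would miss shifts smaller than about a pixel, roughly 3 mm.

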